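# Put the scale's check weights away in their block

### The job

The kitchen scale has been checked and its kit is to be put away: stand the four steel check weights upright in the row of wells in the wooden block, in order of size, each in its own well (the largest weight in the largest well, down to the smallest in the smallest), resting on the well's floor. Press the blue-handled lifting fork, with the middle of its handle midway between the two spring clips on the block, down into the clips until it is fully home. Do not knock a weight over.

Things in the scene. Friction and masses are not known exactly. Their poses are not given: they have to be found in the camera images.
- weight_500g: The largest of four plain steel check weights, 500 g: an upright cylinder 38 mm across and 46 mm high, with a narrow neck above and a round knob 25 mm across on top of it (53 to 64 mm above the foot); 64 mm tall in all. Origin: centre of its underside; z: up along its axis. It stands on a black rubber mat 2 mm thick.
- weight_200g: The second largest of four plain steel check weights, 200 g: an upright cylinder 30 mm across and 35 mm high, with a narrow neck above and a round knob 20 mm across on top of it (41 to 51 mm above the foot); 51 mm tall in all. Origin: centre of its underside; z: up along its axis. It stands on a black rubber mat 2 mm thick.
- weight_100g: The second smallest of four plain steel check weights, 100 g: an upright cylinder 23 mm across and 29 mm high, with a narrow neck above and a round knob 16 mm across on top of it (34 to 43 mm above the foot); 43 mm tall in all. Origin: centre of its underside; z: up along its axis. It stands on a black rubber mat 2 mm thick.
- weight_50g: The smallest of four plain steel check weights, 50 g: an upright cylinder 17 mm across and 26 mm high, with a narrow neck above and a round knob 12 mm across on top of it (30 to 38 mm above the foot); 38 mm tall in all. Origin: centre of its underside; z: up along its axis. It stands on a black rubber mat 2 mm thick.
- well_500g: The largest of four round wells in one row, by size, in a wooden block (130 x 242 mm, 26 mm high, fixed, at any yaw), for the largest weight: 52 mm across, 12 mm deep, green felt floor. Origin: centre of its floor, 14 mm above the table; y along the row towards the smaller wells, x across it, away from the fork clips, z up.
- well_200g: The second largest of four round wells in one row, by size, in a wooden block (130 x 242 mm, 26 mm high, fixed, at any yaw), for the second largest weight: 44 mm across, 12 mm deep, green felt floor. Origin: centre of its floor, 14 mm above the table; y along the row towards the smaller wells, x across it, away from the fork clips, z up.
- well_100g: The second smallest of four round wells in one row, by size, in a wooden block (130 x 242 mm, 26 mm high, fixed, at any yaw), for the second smallest weight: 37 mm across, 12 mm deep, green felt floor. Origin: centre of its floor, 14 mm above the table; y along the row towards the smaller wells, x across it, away from the fork clips, z up.
- well_50g: The smallest of four round wells in one row, by size, in a wooden block (130 x 242 mm, 26 mm high, fixed, at any yaw), for the smallest weight: 31 mm across, 12 mm deep, green felt floor. Origin: centre of its floor, 14 mm above the table; y along the row towards the smaller wells, x across it, away from the fork clips, z up.
- lifting_fork: Lifting fork lying on the mat: blue handle 104 mm long, steel two-tined fork at its +y end (158 mm in all). Origin: middle of the handle, on its axis, 6 mm above what it lies on; y along the handle to the tines, z up. The handle's middle 46 mm are flat-sided, 10 mm wide (along x), from 6 mm below to 4 mm above the origin; the rest is round, 12 mm across.
- fork_clip: Two spring clips on the block, 70 mm beside the row. Origin: where the handle's middle lies when home, 16 mm above the block, 42 mm above the table; y along the handle, parallel to the row. Clips at y = -34 and 34 mm, 14 mm long, 54 mm free between for fingers, tops 17 mm above origin. Lips 8 mm apart, flared above; pressing the handle down (5 to 10 N) parts them, then it rests on seats. Fork may point either way.
There are look-alikes about, which are no part of the job. Leave any purple look-alike of the weight_200g alone.

How it is judged:
By the outcome, as a careful person would: the job done as asked, in the order asked, and still so for the second after the job is handed in, with the robot touching nothing.
It also fails if it takes over 128 s, if anything falls off the work surface, if the arm or the gripper's body presses on something with over 40 N, if the wrist force passes 120 N, or if a joint passes its speed limit or range.

### The arm

A 6-joint arm with a two-finger parallel gripper is mounted at the origin on a cart in front of the work surface, level with it; the furniture and walls round the work are solid. World frame = base frame: x ahead of the robot, y to its left, z up, the work surface at z = 0. Lengths are in m, angles in degrees, forces in N, time in s.
With the tool pointing down it reaches from about 0.3 to 0.75 m from the base axis. Payload 8.5 kg.
Tool frame: the origin (TCP) lies at the very end of the fingers, on their centre line; the grasp point (between the pads) lies 19 mm behind it; z points along the fingers, y is the line along which they close (so a half turn about z gives the same grasp; the last joint's range is limited). The gripper opens to 85 mm and grips with 20 to 120 N. Pads are 22 mm wide; open, the fingers measure 114 mm over their backs; the gripper's body (76 mm by 85 mm) begins 54 mm behind the grasp point. The pads swing forward as they close: fully open they stand 13 mm farther back than shut.
Start: joints at [54.758, 21.807, 74.336, -0, 83.858, -12.336], TCP at [0.214, 0.507, 0.231] pointing down, gripper open.
Joint ranges: [-178.18, 178.18], [-50.72, 133.34], [12.68, 142.11], [-81.47, 261.47], [9.98, 163.14], [-165.26, 165.26]. Speed limits (degrees/s): [136.94, 136.94, 180, 180, 180, 180].

### API

Orientations are given as a 3x3 rotation matrix whose columns are the frame's x, y, z axes.
In Python, from rig import env gives the robot as it stands.
- The arm moves only by the tool move_arm, never from a script. Its argument "plan" is a list of rows, each a list of 7 numbers: the turn, a rotation vector about the tool's x, y, z in degrees, then the shift along the tool's x, y, z in cm, then the gripper command: -1 is shut, 1 is fully open, values between are in proportion. In form: [[ax, ay, az, tx, ty, tz, jaw], ...]. A call has 1 to 5 rows; each row is the pose to reach, as a shift and turn from the pose commanded when the call began, along the tool's axes at that moment; what a row does not reach only later rows make up. A row lasts 1/10 s, in which the tool goes at most 50 mm and 8.59 degrees, less where a joint would pass 70% of its speed; a pose out of reach is approached as far as the arm can. A call with a gripper value outside its range is refused whole. The fingers move at their own pace and stop on an object; "squeeze" is the grip in N (left out, the last holds). Time passes only in rows, so rows that repeat a pose let the fingers close. It gives the time, the measured TCP pose, the force, the opening and the grip force at its end, in the units of the state.
- env.observe(): the state, without advancing time (a new reading comes with each control period).
- env.get_image(name): name is "scene" or "top" or "wrist"; returns a dict with "color" (420x560x3 uint8, red, green, blue), "fov_y" (degrees; the focal length in pixels is half the picture's height over the tangent of half this angle, whatever the lens; pixels are square), "cx", "cy" (the principal point, pixels), "R" (3x3) and "t" (3): a world point X has camera coordinates R X + t. Camera axes: x right, y down, z forward; pixel columns grow to the right and rows downward; lengths in m; the calibration is good to about 2 mm. A picture is of the moment at which its call begins. There is no depth.
- env.close_job(): hands the job in; it is judged then, once.
Trained networks look in a picture, given as the dict that the camera call returned (one of the last four; its "shot" number tells which), for a name from the list of things; names that differ only in an ending like _2 or _b are one class to them, and where a whole thing is asked for, a point or a joint stands for the part that bears it (a point fixed in the world has none). Each returns a list of dicts, best first, with "conf" (0 to 1); they miss things now and then, are a little off and sometimes report something else, mostly with a low value. They report only what shows in the picture. A call takes as long as a camera call. They do not tell look-alikes from the thing itself.
- env.outline_of(target, picture): "mask" (420x560 bool, what is visible of it) and "bbox" ([centre column, centre row, width, height] in pixels, round what is visible of it).
- env.tip_of(target, picture): "pixel" ([column, row] in pixels: a listed point, or the origin of a listed thing).
The state is a dict: "time_s": time; "q": joint angles; "qvel": joint speeds; "joint_efforts": joint torques, N m; "position": TCP position; "tool_rot": TCP orientation; "ft_force": force on the tool from outside, world axes, zero at the start; "wrist_torque": the same for the moment, N m; "grip_width": finger opening in m; "gripper_force": force on a finger pad.
Only numpy, scipy, OpenCV 4.12 (cv2) and the standard library are available. Lean on these libraries where they do the work, as an engineer would, in place of code of your own. Each camera call takes 0.05 s, during which the arm holds its last target. There are 200 camera calls.

## Working session

There is one attempt and no reset: what is moved stays moved. The work goes in short steps, Python scripts to look and compute and a tool call to move; the robot and the scene stay as the last step left them, time stands still between calls to the robot, and variables do not carry over. Pictures are saved under pics/ and viewed, at most 14 in all, crops included, and the job is handed in when it is done.

Besides the shell and the picture viewer there is one more tool, called as name(argument=value, ...), one argument or row to a line, values as JSON. move_arm: Moves the arm, as the interface text tells. Its arguments: {"type":"object","properties":{"plan":{"type":"array"},"squeeze":{"type":"number"}},"required":["plan"]}

```bash
ls; mkdir -p pics; cat > h.py <<'E'
from rig import env
import numpy as np, cv2
def K(p):
    f=p["color"].shape[0]/2/np.tan(np.radians(p["fov_y"])/2); return f,p["cx"],p["cy"]
def proj(p,X):
    f,cx,cy=K(p); c=np.array(p["R"])@np.array(X)+np.array(p["t"]); return np.array([cx+f*c[0]/c[2],cy+f*c[1]/c[2]])
def back(p,px,z):
    f,cx,cy=K(p); R=np.array(p["R"]); t=np.array(p["t"]); o=-R.T@t
    d=R.T@np.array([(px[0]-cx)/f,(px[1]-cy)/f,1]); return o+d*(z-o[2])/d[2]
def save(p,n): cv2.imwrite(f"pics/{n}.png",cv2.cvtColor(p["color"],cv2.COLOR_RGB2BGR))
E
python3 - <<'E'
from h import *
np.set_printoptions(precision=3,suppress=True)
zs=dict(weight_500g=.002,weight_200g=.002,weight_100g=.002,weight_50g=.002,well_500g=.014,well_200g=.014,well_100g=.014,well_50g=.014,lifting_fork=.008,fork_clip=.042)
for cam in ("top","scene"):
    p=env.get_image(cam); save(p,cam+"0")
    for n,z in zs.items():
        for r in env.tip_of(n,p)[:3]:
            print(cam,n,round(r["conf"],2),np.array(r["pixel"]),back(p,r["pixel"],z))
s=env.observe(); print(s)
E
```

```text
pics
top weight_500g 0.77 [345.7 195.6] [ 0.542 -0.153  0.002]
top weight_200g 0.7 [268.7 223.6] [0.466 0.046 0.002]
top weight_200g 0.61 [350.8 275.2] [ 0.338 -0.165  0.002]
top weight_200g 0.54 [327.9 223.5] [ 0.468 -0.107  0.002]
top weight_100g 0.46 [390.1 192.9] [ 0.55  -0.268  0.002]
top weight_50g 0.48 [379.5 212.9] [ 0.498 -0.24   0.002]
top well_500g 0.48 [181. 174.] [0.592 0.276 0.014]
top well_200g 0.57 [190.5 193.4] [0.541 0.249 0.014]
top well_100g 0.69 [195.7 216.1] [0.482 0.233 0.014]
top well_50g 0.46 [201.8 234.6] [0.435 0.216 0.014]
top lifting_fork 0.55 [372.7 234.3] [ 0.442 -0.22   0.008]
top fork_clip 0.75 [214.9 190.4] [0.545 0.181 0.042]
top fork_clip 0.38 [371.5 233.3] [ 0.441 -0.21   0.042]
scene weight_500g 0.81 [356.5 243.8] [ 0.54  -0.142  0.002]
scene weight_500g 0.73 [322.7 252.7] [ 0.465 -0.109  0.002]
scene weight_200g 0.87 [299.8 300.2] [ 0.327 -0.173  0.002]
scene weight_200g 0.8 [271.3 225.5] [0.459 0.044 0.002]
scene weight_200g 0.76 [319.3 253.7] [ 0.457 -0.106  0.002]
scene weight_100g 0.75 [408.9 266.4] [ 0.553 -0.265  0.002]
scene weight_50g 0.
[... 268 characters left out ...]
well_50g 0.3 [410.4 266.3] [ 0.542 -0.274  0.014]
scene lifting_fork 0.58 [358.3 278.6] [ 0.446 -0.218  0.008]
scene fork_clip 0.74 [259.9 179.9] [0.541 0.172 0.042]
{'time_s': 1.1, 'q': array([ 54.756,  21.806,  74.335,   0.002,  83.857, -12.335]), 'qvel': array([-0.009,  0.048, -0.012,  0.036,  0.012,  0.067]), 'joint_efforts': array([ -0.002, -44.833, -23.147,  -0.   ,   0.001,  -0.   ]), 'position': array([0.214, 0.507, 0.231]), 'tool_rot': array([[-0.921,  0.389, -0.   ],
       [ 0.389,  0.921,  0.   ],
       [ 0.   ,  0.   , -1.   ]]), 'ft_force': array([ 0.452, -0.085,  0.969]), 'wrist_torque': array([ 0.041, -0.007, -0.008]), 'gripper_force': 0.0, 'grip_width': 0.08577855485799572}
```

View pics/top0.png

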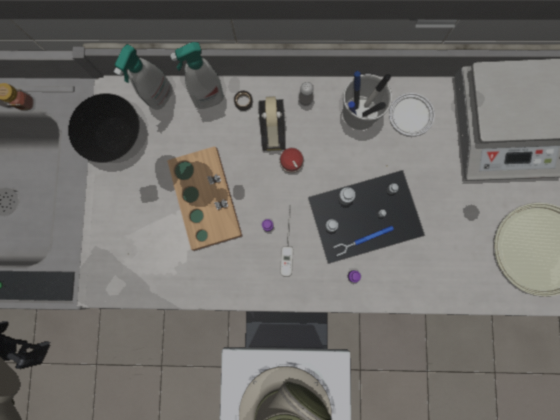

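View pics/scene0.png

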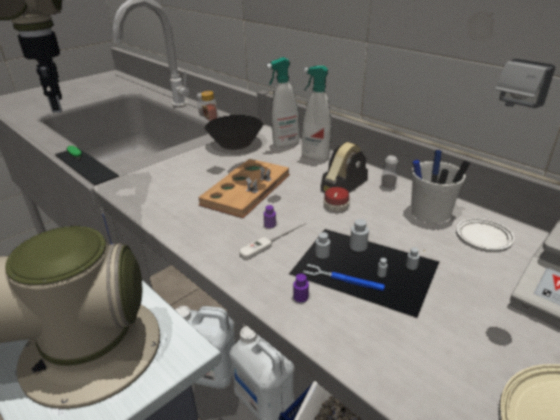

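Top view: steel weights on the mat are 500 g (347,195), 200 g (332,226), 100 g (394,188) and 50 g (382,213). The fork is at (365,239), the block at (205,198), and the purple look-alikes at (268,225) and (354,276). The scene view agrees.

move_arm(
  plan=[
    [0, 0, -42, -37.5, -15.3, -7, 1],
    [0, 0, -42, -37.5, -15.3, -7, 1],
    [0, 0, -42, -37.5, -15.3, -7, 1],
    [0, 0, -42, -37.5, -15.3, -7, 1],
    [0, 0, -42, -37.5, -15.3, -7, 1],
  ],
)

```text
time_s: 1.6
position: [0.3712, 0.3497, 0.2699]
tool_rot: [[-0.962, -0.273, 0.0], [-0.273, 0.962, 0.0], [-0.0, 0.0, -1.0]]
ft_force: [0.1, 0.9, 0.1]
grip_width: 0.0854
gripper_force: 0.0
```

```bash
cat >> h.py <<'E'
np.set_printoptions(precision=3,suppress=True)
def go(x,y,z,yaw=None):
    "turn about tool z (deg) and shift (cm) to reach a world point; yaw = world heading of the tool's y"
    s=env.observe(); R=np.array(s["tool_rot"]); d=R.T@(np.array([x,y,z])-s["position"])*100
    a=np.degrees(np.arctan2(R[1,1],R[0,1])); az=0 if yaw is None else -((yaw-a+180)%360-180)
    rows=max(np.linalg.norm(d)/5,abs(az)/8.59)
    print("t",round(s["time_s"],2),"pos",np.array(s["position"]),"yaw %.1f"%a,"tilt",R[:,2],"-> az %.1f"%az,"shift",d,"rows %.1f"%rows)
E
python3 -c "
from h import *
go(.5,.22,.3,109)"
```

```text
t 1.6 pos [0.371 0.35  0.27 ] yaw 105.8 tilt [ 0.  0. -1.] -> az -3.2 shift [ -8.854 -15.991  -3.011] rows 3.7
```

move_arm(
  plan=[
    [0, 0, -3, -9, -16, -3, 1],
    [0, 0, -3, -9, -16, -3, 1],
    [0, 0, -3, -9, -16, -3, 1],
    [0, 0, -3, -9, -16, -3, 1],
    [0, 0, -3, -9, -16, -3, 1],
  ],
)

```text
time_s: 2.1
position: [0.5026, 0.2179, 0.2995]
tool_rot: [[-0.95, -0.313, 0.001], [-0.313, 0.95, -0.001], [-0.001, -0.001, -1.0]]
ft_force: [-0.7, -0.1, -0.7]
grip_width: 0.0855
gripper_force: 0.0
```

```bash
python3 - <<'E'
from h import *
p=env.get_image("wrist"); save(p,"w1")
for n,z in dict(well_500g=.014,well_200g=.014,well_100g=.014,well_50g=.014,fork_clip=.042).items():
    for r in env.tip_of(n,p)[:2]: print(n,round(r["conf"],2),np.array(r["pixel"]),back(p,r["pixel"],z))
go(.5,-.19,.3,109)
E
```

```text
well_500g 0.67 [294.8 239.1] [0.596 0.27  0.014]
well_200g 0.69 [294.1 191.7] [0.536 0.248 0.014]
well_50g 0.57 [299.9  99.8] [0.43  0.219 0.014]
t 2.4 pos [0.499 0.222 0.299] yaw 108.6 tilt [-0.  0. -1.] -> az -0.4 shift [ 13.029 -39.071  -0.055] rows 8.2
```

View pics/w1.png

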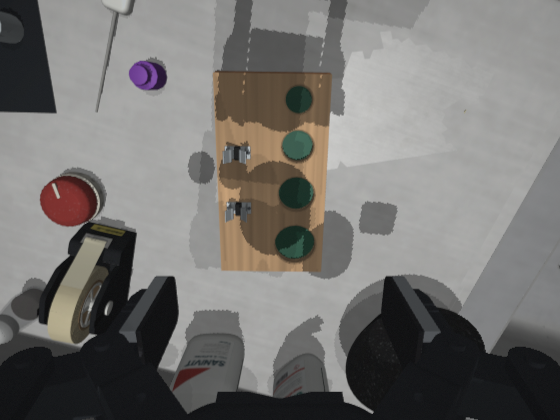

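Wrist view of the block: wells at about (294,243), (296,193), (297,145) and (299,99) px, and clips at (237,153) and (238,210). The next script refines these from the green felt and the block outline, while I go on to the mat.

```bash
python3 - <<'E'
from h import *
p=env.get_image("wrist"); c=p["color"]
hsv=cv2.cvtColor(c,cv2.COLOR_RGB2HSV)
m=cv2.inRange(hsv,(70,70,15),(95,255,200)); m=cv2.morphologyEx(m,cv2.MORPH_OPEN,np.ones((3,3)))
n,l,st,ce=cv2.connectedComponentsWithStats(m)
for i in range(1,n):
    if st[i,4]>150: print(ce[i],st[i],back(p,ce[i],.014),back(p,ce[i],.026), "w mm",st[i,2]*(np.linalg.norm(back(p,ce[i]+[1,0],.02)-back(p,ce[i],.02)))*1000)
b=cv2.inRange(hsv,(5,90,50),(20,255,255)); n,l,st,ce=cv2.connectedComponentsWithStats(b); i=1+np.argmax(st[1:,4])
cn=cv2.findContours((l==i).astype(np.uint8),cv2.RETR_EXTERNAL,cv2.CHAIN_APPROX_NONE)[0][0][:,0]
W=np.array([back(p,q,.026)[:2]*1000 for q in cn],np.float32)
print("block",cv2.minAreaRect(W)); print("cam",-np.array(p["R"]).T@p["t"])
for q in ((237,153),(238,210)): print(back(p,q,.055))
go(.5,-.19,.3,109)
E
```

```text
[293.883 101.593] [282  89  25  26 513] [0.43  0.217 0.014] [0.43  0.216 0.026] w mm 28.353059979457242
[292.41 147.39] [278 134  30  28 649] [0.48  0.232 0.014] [0.479 0.231 0.026] w mm 35.40773833464426
[290.992 194.636] [275 180  33  30 788] [0.536 0.25  0.014] [0.533 0.249 0.026] w mm 40.65465796055022
[289.486 243.693] [271 228  38  32 937] [0.6   0.27  0.014] [0.595 0.268 0.026] w mm 49.04522898273581
block ((527.2717895507812, 215.81494140625), (242.41465759277344, 129.4276123046875), 17.52264976501465)
cam [0.42  0.195 0.443]
[0.499 0.174 0.055]
[0.562 0.194 0.055]
t 2.45 pos [0.499 0.222 0.299] yaw 108.6 tilt [-0.  0. -1.] -> az -0.4 shift [ 13.034 -39.064  -0.053] rows 8.2
```

move_arm(
  plan=[
    [0, 0, 0, 13, -39, 0, 1],
    [0, 0, 0, 13, -39, 0, 1],
    [0, 0, 0, 13, -39, 0, 1],
    [0, 0, 0, 13, -39, 0, 1],
    [0, 0, 0, 13, -39, 0, 1],
  ],
)

```text
time_s: 2.95
position: [0.4995, -0.0302, 0.2997]
tool_rot: [[-0.948, -0.319, 0.001], [-0.319, 0.948, -0.0], [-0.0, -0.0, -1.0]]
ft_force: [1.2, 0.9, 0.3]
grip_width: 0.0855
gripper_force: 0.0
```

```bash
python3 -c "
from h import *
go(.46,-.19,.3,109)"
```

```text
t 2.95 pos [ 0.499 -0.03   0.3  ] yaw 108.6 tilt [ 0.001 -0.    -1.   ] -> az -0.4 shift [  8.835 -13.893  -0.031] rows 3.3
```

move_arm(
  plan=[
    [0, 0, 0, 7, -15, 0, 1],
    [0, 0, 0, 7, -15, 0, 1],
    [0, 0, 0, 7, -15, 0, 1],
    [0, 0, 0, 7, -15, 0, 1],
    [0, 0, 0, 7, -15, 0, 1],
  ],
)

```text
time_s: 3.45
position: [0.481, -0.1947, 0.2991]
tool_rot: [[-0.949, -0.315, -0.0], [-0.315, 0.949, 0.0], [0.0, 0.0, -1.0]]
ft_force: [0.3, 2.2, 0.4]
grip_width: 0.0858
gripper_force: 0.0
```

```bash
python3 - <<'E'
from h import *
env.get_image("wrist"); p=env.get_image("wrist"); save(p,"w2")
for n,z in dict(weight_500g=.002,weight_200g=.002,weight_100g=.002,weight_50g=.002,lifting_fork=.008).items():
    for r in env.tip_of(n,p)[:3]: print(n,round(r["conf"],2),np.array(r["pixel"]),back(p,r["pixel"],z))
c=p["color"];hsv=cv2.cvtColor(c,cv2.COLOR_RGB2HSV)
b=cv2.inRange(hsv,(105,150,60),(125,255,255)); n,l,st,ce=cv2.connectedComponentsWithStats(b); i=1+np.argmax(st[1:,4])
ys,xs=np.nonzero(l==i); W=np.array([back(p,q,.009)[:2]*1000 for q in zip(xs,ys)],np.float32)
print("handle",cv2.minAreaRect(W),W.mean(0))
go(.54,-.145,.12,107.5)
E
```

```text
weight_500g 0.67 [204.7 195.3] [ 0.558 -0.268  0.002]
weight_500g 0.58 [297.6 207.3] [ 0.535 -0.149  0.002]
weight_200g 0.95 [464.6 200.3] [0.458 0.052 0.002]
weight_200g 0.68 [349.1 161.4] [ 0.458 -0.109  0.002]
weight_200g 0.66 [340.8  43.1] [ 0.336 -0.168  0.002]
weight_100g 0.88 [206.1 194.6] [ 0.556 -0.267  0.002]
weight_50g 0.74 [298.5 209.3] [ 0.538 -0.147  0.002]
weight_50g 0.6 [239.8 152.7] [ 0.491 -0.241  0.002]
weight_50g 0.39 [207.  193.3] [ 0.554 -0.266  0.002]
handle ((437.0974426269531, -220.6083221435547), (12.010591506958008, 104.1358413696289), 22.94362449645996) [ 436.98  -220.454]
t 3.8 pos [ 0.481 -0.192  0.3  ] yaw 108.6 tilt [ 0. -0. -1.] -> az 1.1 shift [-7.054  2.619 17.962] rows 3.9
```

View pics/w2.png

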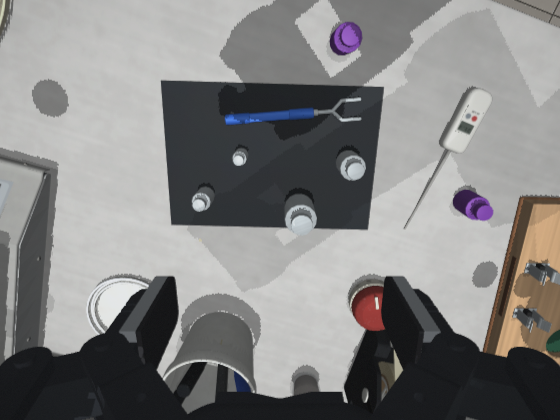

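The wrist view shows knobs at 500 (302,222), 200 (353,170), 100 (202,203) and 50 (239,158). The fork is above them, with its tines to the right.

```bash
python3 - <<'E'
from h import *
p=env.get_image("wrist"); c=p["color"]; g=cv2.cvtColor(c,cv2.COLOR_RGB2GRAY)
for n,q,z,fz,rb in (("500",(302,222),.066,.002,.019),("200",(353,170),.053,.002,.015),("100",(202,203),.045,.002,.0115),("50",(239,158),.040,.002,.0085)):
    m=np.zeros_like(g); cv2.circle(m,q,34,255,-1)
    b=((g>70)&(m>0)&(np.arange(420)[:,None]<221 if n!="500" else True)).astype(np.uint8)
    k,l,st,ce=cv2.connectedComponentsWithStats(b); i=1+np.argmax(st[1:,4])
    print(n,"eye knob",back(p,q,z)[:2],"blob",st[i],ce[i], "blob mid at half height",back(p,ce[i],z*.5)[:2])
E
```

```text
500 eye knob [ 0.531 -0.148] blob [ 269  194   67   63 2412] [300.478 228.631] blob mid at half height [ 0.551 -0.141]
200 eye knob [ 0.46  -0.113] blob [336 151  30  29 663] [350.148 165.089] blob mid at half height [ 0.459 -0.111]
100 eye knob [ 0.554 -0.263] blob [191 186  23  25 410] [201.3   198.378] blob mid at half height [ 0.557 -0.268]
50 eye knob [ 0.49  -0.238] blob [231 148  17  18 223] [238.892 156.211] blob mid at half height [ 0.492 -0.239]
```

move_arm(
  plan=[
    [0, 0, 1, -6.4, 2.45, 10, 1],
    [0, 0, 1, -6.4, 2.45, 18, 1],
    [0, 0, 1, -6.4, 2.45, 18, 1],
    [0, 0, 1, -6.4, 2.45, 18, 1],
    [0, 0, 1, -6.4, 2.45, 18, 1],
  ],
)

```text
time_s: 4.35
position: [0.5324, -0.1476, 0.1147]
tool_rot: [[-0.953, -0.303, -0.009], [-0.303, 0.953, 0.005], [0.007, 0.007, -1.0]]
ft_force: [0.3, 0.1, 0.2]
grip_width: 0.0853
gripper_force: 0.0
```

```bash
python3 - <<'E'
from h import *
p=env.get_image("wrist"); save(p,"w3")
go(.534,-.1485,.016,107.5)
E
```

```text
t 4.4 pos [ 0.534 -0.149  0.118] yaw 107.6 tilt [-0.004  0.002 -1.   ] -> az 0.1 shift [-0.084  0.004 10.223] rows 2.0
```

View pics/w3.png

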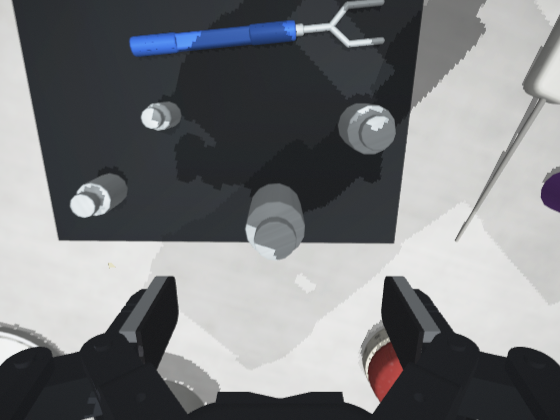

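500 knob top is at about (272,238), the 200 knob at (375,125), the 100 knob at (84,203) and the 50 knob at (152,118).

```bash
python3 - <<'E'
from h import *
p=env.get_image("wrist")
for q,z in (((272,238),.066),((375,125),.053),((84,203),.045),((152,118),.04)): print(back(p,q,z))
for q,z in (((272,200),.002),):print(back(p,q,z))
print(proj(p,[.534,-.1485,.066]), proj(p,[.534,-.1485,.002]))
E
```

```text
[ 0.537 -0.152  0.066]
[ 0.457 -0.115  0.053]
[ 0.558 -0.271  0.045]
[ 0.494 -0.242  0.04 ]
[ 0.533 -0.154  0.002]
[279.352 235.924] [279.041 203.034]
```

move_arm(
  plan=[
    [0, 0, 0, -0.2, -0.35, 5, 1],
    [0, 0, 0, -0.2, -0.35, 8, 1],
    [0, 0, 0, -0.2, -0.35, 10.2, 1],
    [0, 0, 0, -0.2, -0.35, 10.2, 0.3],
    [0, 0, 0, -0.2, -0.35, 10.2, -0.5],
  ],
  squeeze=50,
)

```text
time_s: 4.95
position: [0.5383, -0.1537, 0.02]
tool_rot: [[-0.954, -0.3, 0.003], [-0.3, 0.954, -0.002], [-0.003, -0.003, -1.0]]
ft_force: [-0.0, -0.5, -0.5]
grip_width: 0.0592
gripper_force: 0.0
```

move_arm(
  plan=[
    [0, 0, 0, 0, 0, 0, -0.5],
    [0, 0, 0, 0, 0, 0, -0.5],
    [0, 0, 0, 0, 0, 0, -0.5],
  ],
)

```text
time_s: 5.25
position: [0.5378, -0.1526, 0.02]
tool_rot: [[-0.954, -0.301, 0.003], [-0.301, 0.954, -0.001], [-0.002, -0.002, -1.0]]
ft_force: [-3.0, 4.2, 9.5]
grip_width: 0.0363
gripper_force: 49.6
```

move_arm(
  plan=[
    [0, 0, 0, 0, 0, -4, -0.5],
    [0, 0, 0, 0, 0, -9, -0.5],
    [0, 0, 0, -1, 2, -13, -0.5],
    [0, 0, 0, -3.5, 6.5, -13, -0.5],
    [0, 0, 0, -5.5, 11, -13, -0.5],
  ],
)

```text
time_s: 5.75
position: [0.557, -0.0313, 0.1499]
tool_rot: [[-0.954, -0.299, 0.004], [-0.299, 0.954, -0.001], [-0.004, -0.002, -1.0]]
ft_force: [-0.1, 0.7, -5.9]
grip_width: 0.0363
gripper_force: 53.1
```

move_arm(
  plan=[
    [0, 0, 0, -2, 4, 0, -0.5],
    [0, 0, 0, -4, 8, 0, -0.5],
    [0, 0, 0, -6, 12.5, 0, -0.5],
    [0, 0, 0, -8, 17, 0, -0.5],
    [0, 0, 0, -10, 21, 0, -0.5],
  ],
)

```text
time_s: 6.25
position: [0.5881, 0.2007, 0.1485]
tool_rot: [[-0.954, -0.301, 0.001], [-0.301, 0.954, 0.0], [-0.001, -0.0, -1.0]]
ft_force: [1.6, -0.3, -4.6]
grip_width: 0.0359
gripper_force: 53.1
```

```bash
python3 - <<'E'
from h import *
go(.598,.269,.1,107.5); s=env.observe(); print(s["grip_width"],s["gripper_force"],s["ft_force"])
E
```

```text
t 6.25 pos [0.588 0.201 0.148] yaw 107.5 tilt [ 0.001  0.    -1.   ] -> az 0.0 shift [-2.995  6.214  4.85 ] rows 1.7
0.035900873719254434 53.141319617279805 [ 1.615 -0.327 -4.552]
```

move_arm(
  plan=[
    [0, 0, 0, -1.5, 3, 0, -0.5],
    [0, 0, 0, -3, 6.2, 2, -0.5],
    [0, 0, 0, -3, 6.2, 4.8, -0.5],
    [0, 0, 0, -3, 6.2, 4.8, -0.5],
  ],
)

```text
time_s: 6.65
position: [0.5963, 0.2668, 0.0962]
tool_rot: [[-0.953, -0.302, -0.007], [-0.302, 0.953, -0.002], [0.008, 0.0, -1.0]]
ft_force: [-1.3, 0.8, -5.4]
grip_width: 0.0364
gripper_force: 53.0
```

```bash
python3 - <<'E'
from h import *
p=env.get_image("wrist"); save(p,"w4")
go(.598,.269,.034,107.5)
for x,y in ((.598,.269),(.535,.2495),(.4795,.2315),(.43,.2165)): print(proj(p,[x,y,.014]))
E
```

```text
t 6.7 pos [0.598 0.266 0.099] yaw 107.5 tilt [-0.004 -0.001 -1.   ] -> az 0.0 shift [-0.149  0.244  6.463] rows 1.3
[281.336 221.414]
[282.368 121.126]
[282.068  15.455]
[283.679 -95.419]
```

View pics/w4.png

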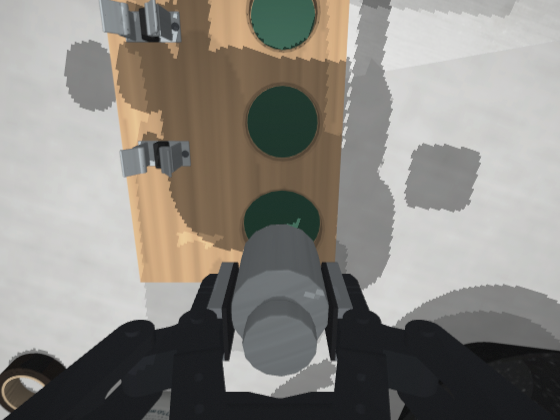

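The wells match their projected positions, (282,121) for the 200 well, and the held weight is centred at column 281. I'm lowering it.

move_arm(
  plan=[
    [0, 0, 0, -0.15, 0.25, 2.5, -0.5],
    [0, 0, 0, -0.15, 0.25, 5, -0.5],
    [0, 0, 0, -0.15, 0.25, 6, -0.5],
    [0, 0, 0, -0.15, 0.25, 6.5, -0.5],
    [0, 0, 0, -0.15, 0.25, 6.6, -0.5],
  ],
)

```text
time_s: 7.2
position: [0.5999, 0.2691, 0.0346]
tool_rot: [[-0.954, -0.3, 0.001], [-0.3, 0.954, 0.0], [-0.001, -0.0, -1.0]]
ft_force: [0.2, 0.2, -5.6]
grip_width: 0.0363
gripper_force: 53.0
```

move_arm(
  plan=[
    [0, 0, 0, 0, 0, 0, -0.5],
    [0, 0, 0, 0, 0, 0.1, -0.5],
  ],
)

```text
time_s: 7.4
position: [0.5999, 0.2695, 0.0337]
tool_rot: [[-0.954, -0.301, 0.002], [-0.301, 0.954, 0.001], [-0.002, -0.0, -1.0]]
ft_force: [-0.5, -0.2, -5.2]
grip_width: 0.0363
gripper_force: 53.1
```

move_arm(
  plan=[
    [0, 0, 0, 0, 0, 0.15, -0.5],
    [0, 0, 0, 0, 0, 0.2, -0.5],
    [0, 0, 0, 0, 0, 0.2, -0.5],
  ],
)

```text
time_s: 7.7
position: [0.5997, 0.2695, 0.0321]
tool_rot: [[-0.954, -0.301, 0.002], [-0.301, 0.954, 0.0], [-0.002, -0.0, -1.0]]
ft_force: [-2.8, -1.1, 5.4]
grip_width: 0.0363
gripper_force: 54.3
```

move_arm(
  plan=[
    [0, 0, 0, 0, 0, 0, 0.2],
    [0, 0, 0, 0, 0, 0, 0.4],
    [0, 0, 0, 0, 0, 0, 0.4],
    [0, 0, 0, 0, 0, 0, 0.4],
  ],
)

```text
time_s: 8.1
position: [0.5994, 0.2694, 0.0305]
tool_rot: [[-0.954, -0.301, 0.0], [-0.301, 0.954, 0.0], [-0.0, 0.0, -1.0]]
ft_force: [-0.2, -0.6, 0.4]
grip_width: 0.0598
gripper_force: 0.0
```

```bash
python3 - <<'E'
from h import *
go(.598,.269,.14,107.5)
E
```

```text
t 8.1 pos [0.599 0.269 0.03 ] yaw 107.5 tilt [ 0.  0. -1.] -> az -0.0 shift [  0.14    0.004 -10.951] rows 2.2
```

move_arm(
  plan=[
    [0, 0, 0, 0, 0, -3, 0.4],
    [0, 0, 0, 0, 0, -7, 0.4],
    [0, 0, 0, 1, -1, -11, 0.4],
    [0, 0, 0, 4, -4.5, -11, 0.4],
    [0, 0, 0, 7, -8.5, -11, 0.4],
  ],
)

```text
time_s: 8.6
position: [0.5577, 0.167, 0.1416]
tool_rot: [[-0.953, -0.303, 0.003], [-0.303, 0.953, 0.0], [-0.003, -0.001, -1.0]]
ft_force: [0.4, -0.9, -0.6]
grip_width: 0.0598
gripper_force: 0.0
```

move_arm(
  plan=[
    [0, 0, 0, 3.5, -3.5, 0, 0.4],
    [0, 0, 0, 7, -7, 0, 0.4],
    [0, 0, 0, 10.5, -10.5, 0, 0.4],
    [0, 0, 0, 14, -14, 0, 0.4],
    [0, 0, 0, 17.9, -17.5, 0, 0.4],
  ],
)

```text
time_s: 9.1
position: [0.4403, -0.0529, 0.1407]
tool_rot: [[-0.954, -0.301, 0.001], [-0.301, 0.954, -0.0], [-0.001, -0.001, -1.0]]
ft_force: [1.0, -0.7, -0.0]
grip_width: 0.0601
gripper_force: 0.0
```

move_arm(
  plan=[
    [0, 0, 0, 0, -4, 0, 0.4],
    [0, 0, 0, 0, -6.3, 0, 0.4],
    [0, 0, 0, 0, -6.3, 1, 0.4],
    [0, 0, 0, 0, -6.3, 1, 0.4],
  ],
)

```text
time_s: 9.5
position: [0.4594, -0.1112, 0.1293]
tool_rot: [[-0.954, -0.3, -0.002], [-0.3, 0.954, 0.001], [0.002, 0.002, -1.0]]
ft_force: [-0.4, 0.6, 0.1]
grip_width: 0.0598
gripper_force: 0.0
```

```bash
python3 - <<'E'
from h import *
p=env.get_image("wrist"); save(p,"w5")
go(.458,-.1135,.016,107.5)
print(proj(p,[.458,-.1135,.053]),proj(p,[.458,-.1135,.002]))
for r in env.outline_of("weight_200g",p)[:3]: print(r["conf"],r["bbox"])
E
```

```text
t 9.55 pos [ 0.46  -0.111  0.13 ] yaw 107.5 tilt [-0.002  0.001 -1.   ] -> az 0.0 shift [ 0.215 -0.234 11.382] rows 2.3
[276.174 217.7  ] [276.56 195.41]
0.81 [252.2, 15.7, 50.2, 27.8]
0.66 [480.0, 267.1, 60.4, 58.5]
0.55 [278.2, 207.9, 41.8, 54.3]
```

View pics/w5.png

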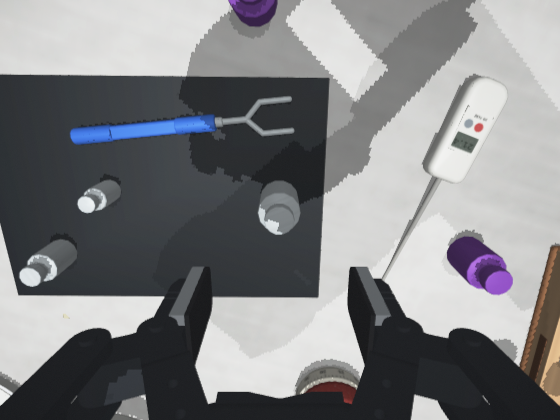

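The steel 200 is at (279,210), centred under the fingers.

move_arm(
  plan=[
    [0, 0, 0, 0, -0.05, 4.5, 0.4],
    [0, 0, 0, 0, -0.05, 8.5, 0.4],
    [0, 0, 0, 0, -0.05, 11.4, 0.4],
    [0, 0, 0, 0, -0.05, 11.4, 0.4],
    [0, 0, 0, 0, -0.05, 11.4, -0.6],
  ],
)

```text
time_s: 10.1
position: [0.4606, -0.1115, 0.0172]
tool_rot: [[-0.953, -0.302, 0.0], [-0.302, 0.953, -0.0], [-0.0, -0.0, -1.0]]
ft_force: [0.3, -0.7, -1.0]
grip_width: 0.0466
gripper_force: 0.0
```

move_arm(
  plan=[
    [0, 0, 0, 0, 0, 0, -0.6],
    [0, 0, 0, 0, 0, 0, -0.6],
    [0, 0, 0, 0, 0, 0, -0.6],
    [0, 0, 0, 0, 0, 0, -0.6],
  ],
  squeeze=40,
)

```text
time_s: 10.5
position: [0.4611, -0.112, 0.0183]
tool_rot: [[-0.954, -0.301, 0.003], [-0.301, 0.954, -0.001], [-0.003, -0.002, -1.0]]
ft_force: [-0.1, 1.9, 7.2]
grip_width: 0.0288
gripper_force: 39.7
```

move_arm(
  plan=[
    [0, 0, 0, 0, 0, -4, -0.6],
    [0, 0, 0, 0, 0, -9, -0.6],
    [0, 0, 0, -1, 2, -12, -0.6],
    [0, 0, 0, -3.5, 6, -12, -0.6],
    [0, 0, 0, -5.5, 10, -12, -0.6],
  ],
)

```text
time_s: 11.0
position: [0.4835, 0.0009, 0.1388]
tool_rot: [[-0.954, -0.299, 0.005], [-0.299, 0.954, -0.001], [-0.004, -0.002, -1.0]]
ft_force: [1.0, -0.0, -2.9]
grip_width: 0.0282
gripper_force: 40.8
```

move_arm(
  plan=[
    [0, 0, 0, -2, 4, 0, -0.6],
    [0, 0, 0, -4.5, 8.5, 0, -0.6],
    [0, 0, 0, -7, 12.8, 0, -0.6],
    [0, 0, 0, -9.5, 17, 0, -0.6],
    [0, 0, 0, -11.5, 20.5, 0, -0.6],
  ],
)

```text
time_s: 11.5
position: [0.5307, 0.2329, 0.1377]
tool_rot: [[-0.953, -0.302, 0.002], [-0.302, 0.953, 0.001], [-0.002, -0.0, -1.0]]
ft_force: [0.0, -0.1, -2.0]
grip_width: 0.0288
gripper_force: 40.8
```

move_arm(
  plan=[
    [0, 0, 0, -0.9, 1.8, 2, -0.6],
    [0, 0, 0, -0.9, 1.8, 5, -0.6],
    [0, 0, 0, -0.9, 1.8, 5, -0.6],
  ],
)

```text
time_s: 11.8
position: [0.5318, 0.2501, 0.084]
tool_rot: [[-0.953, -0.302, -0.006], [-0.302, 0.953, -0.002], [0.006, 0.0, -1.0]]
ft_force: [-0.4, -0.0, -3.5]
grip_width: 0.0284
gripper_force: 40.7
```

```bash
python3 - <<'E'
from h import *
p=env.get_image("wrist"); save(p,"w6")
go(.535,.2495,.031,107.5)
E
```

```text
t 11.85 pos [0.533 0.25  0.086] yaw 107.5 tilt [-0.003 -0.001 -1.   ] -> az 0.0 shift [-0.198 -0.097  5.518] rows 1.1
```

View pics/w6.png

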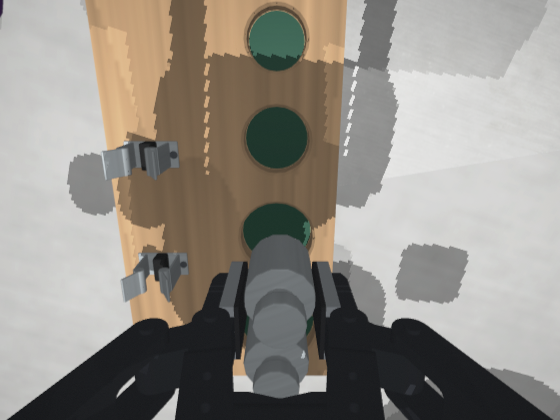

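The 200 is over its well at (278,230), and the 500 stands in its own well behind.

move_arm(
  plan=[
    [0, 0, 0, -0.2, -0.1, 2.5, -0.6],
    [0, 0, 0, -0.2, -0.1, 4.5, -0.6],
    [0, 0, 0, -0.2, -0.1, 5.3, -0.6],
    [0, 0, 0, -0.2, -0.1, 5.5, -0.6],
    [0, 0, 0, -0.2, -0.1, 5.6, -0.6],
  ],
)

```text
time_s: 12.35
position: [0.5368, 0.2495, 0.0319]
tool_rot: [[-0.954, -0.3, 0.002], [-0.3, 0.954, 0.0], [-0.002, -0.0, -1.0]]
ft_force: [-0.3, 0.2, -1.3]
grip_width: 0.0283
gripper_force: 40.7
```

move_arm(
  plan=[
    [0, 0, 0, 0, 0, 0, -0.6],
    [0, 0, 0, 0, 0, 0.1, -0.6],
  ],
)

```text
time_s: 12.55
position: [0.5366, 0.2497, 0.0304]
tool_rot: [[-0.954, -0.301, 0.002], [-0.301, 0.954, 0.0], [-0.002, -0.0, -1.0]]
ft_force: [-0.7, 0.7, -2.1]
grip_width: 0.0283
gripper_force: 40.7
```

move_arm(
  plan=[
    [0, 0, 0, 0, 0, 0.1, -0.6],
    [0, 0, 0, 0, 0, 0.15, -0.6],
    [0, 0, 0, 0, 0, 0.15, 0.15],
    [0, 0, 0, 0, 0, 0.15, 0.25],
    [0, 0, 0, 0, 0, 0.15, 0.25],
  ],
)

```text
time_s: 13.05
position: [0.5362, 0.2496, 0.028]
tool_rot: [[-0.954, -0.301, 0.0], [-0.301, 0.954, 0.0], [-0.0, -0.0, -1.0]]
ft_force: [0.6, -0.2, -0.5]
grip_width: 0.0533
gripper_force: 0.0
```

move_arm(
  plan=[
    [0, 0, 0, 0, 0, 0, 0.25],
    [0, 0, 0, 0, 0, -3, 0.25],
    [0, 0, 0, 0, 0, -7, 0.25],
    [0, 0, 0, 0, -2, -11, 0.25],
    [0, 0, 0, 1, -6.5, -11, 0.25],
  ],
)

```text
time_s: 13.55
position: [0.5484, 0.1863, 0.1432]
tool_rot: [[-0.952, -0.305, 0.011], [-0.305, 0.952, 0.002], [-0.011, -0.001, -1.0]]
ft_force: [0.6, -0.9, -1.4]
grip_width: 0.0537
gripper_force: 0.0
```

move_arm(
  plan=[
    [0, 0, 0, 1.2, -4.7, 0, 0.25],
    [0, 0, 0, 2.4, -9.4, 0, 0.25],
    [0, 0, 0, 3.6, -14.2, 0, 0.25],
    [0, 0, 0, 4.8, -19, 0, 0.25],
    [0, 0, 0, 6.2, -23.7, 0, 0.25],
  ],
)

```text
time_s: 14.05
position: [0.5581, -0.0622, 0.138]
tool_rot: [[-0.954, -0.301, 0.0], [-0.301, 0.954, -0.0], [-0.0, -0.0, -1.0]]
ft_force: [1.3, 0.5, 1.2]
grip_width: 0.0537
gripper_force: 0.0
```

move_arm(
  plan=[
    [0, 0, 0, 1.2, -4.7, 0, 0.25],
    [0, 0, 0, 2.6, -9.4, 0, 0.25],
    [0, 0, 0, 4, -14.2, 0, 0.25],
    [0, 0, 0, 5.5, -18.5, 0, 0.25],
    [0, 0, 0, 6.2, -20, 1, 0.25],
  ],
)

```text
time_s: 14.55
position: [0.5592, -0.274, 0.1285]
tool_rot: [[-0.955, -0.297, 0.002], [-0.297, 0.955, -0.002], [-0.001, -0.003, -1.0]]
ft_force: [-0.1, 0.4, -1.1]
grip_width: 0.0534
gripper_force: 0.0
```

```bash
python3 - <<'E'
from h import *
go(.557,-.268,.016,107.5)
p=env.get_image("wrist"); save(p,"w7")
for X in ([.557,-.268,.045],[.557,-.268,.002],[.492,-.24,.04]): print(proj(p,X))
for n in ("weight_100g","weight_50g"):
  for r in env.outline_of(n,p)[:3]: print(n,r["conf"],r["bbox"])
E
```

```text
t 14.55 pos [ 0.559 -0.274  0.128] yaw 107.3 tilt [ 0.002 -0.002 -1.   ] -> az -0.2 shift [ 0.05   0.672 11.243] rows 2.3
[288.93  216.066]
[287.679 197.324]
[361.607 134.547]
weight_100g 0.76 [291.2, 206.1, 32.5, 44.4]
weight_50g 0.59 [356.6, 132.6, 34.5, 31.4]
```

View pics/w7.png

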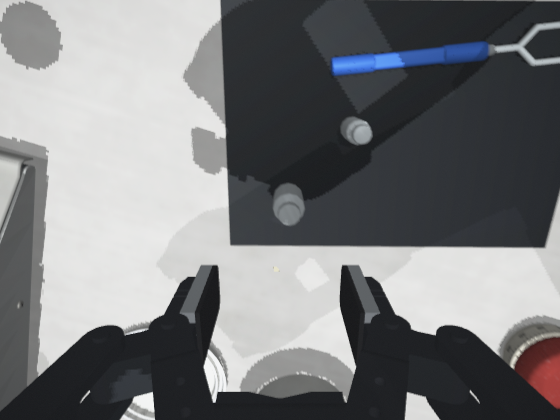

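The 100 is at (289,206), as predicted.

move_arm(
  plan=[
    [0, 0, 0, 0.1, 0.67, 4, 0.25],
    [0, 0, 0, 0.1, 0.67, 8, 0.25],
    [0, 0, 0, 0.1, 0.67, 11.2, 0.25],
    [0, 0, 0, 0.1, 0.67, 11.2, 0.25],
    [0, 0, 0, 0.1, 0.67, 11.2, -0.7],
  ],
)

```text
time_s: 15.2
position: [0.557, -0.2624, 0.017]
tool_rot: [[-0.953, -0.302, 0.0], [-0.302, 0.953, -0.0], [-0.0, -0.0, -1.0]]
ft_force: [0.1, -0.4, 0.3]
grip_width: 0.0396
gripper_force: 0.0
```

move_arm(
  plan=[
    [0, 0, 0, 0, 0, 0, -0.7],
    [0, 0, 0, 0, 0, 0, -0.7],
    [0, 0, 0, 0, 0, 0, -0.7],
    [0, 0, 0, 0, 0, 0, -0.7],
  ],
  squeeze=30,
)

```text
time_s: 15.6
position: [0.5575, -0.2637, 0.0184]
tool_rot: [[-0.954, -0.301, 0.004], [-0.301, 0.954, -0.002], [-0.003, -0.003, -1.0]]
ft_force: [0.3, 1.9, 7.0]
grip_width: 0.0212
gripper_force: 29.4
```

move_arm(
  plan=[
    [0, 0, 0, 0, 0, -4, -0.7],
    [0, 0, 0, 0, 0, -9, -0.7],
    [0, 0, 0, 0, 2, -12, -0.7],
    [0, 0, 0, -0.5, 6.5, -12, -0.7],
    [0, 0, 0, -1, 11, -12, -0.7],
  ],
)

```text
time_s: 16.1
position: [0.5326, -0.1548, 0.1379]
tool_rot: [[-0.954, -0.299, 0.003], [-0.299, 0.954, -0.002], [-0.003, -0.002, -1.0]]
ft_force: [0.0, 0.4, -1.7]
grip_width: 0.0212
gripper_force: 30.0
```

move_arm(
  plan=[
    [0, 0, 0, -0.8, 4.7, 0, -0.7],
    [0, 0, 0, -1.6, 9.4, 0, -0.7],
    [0, 0, 0, -2.4, 14, 0, -0.7],
    [0, 0, 0, -3.2, 18.7, 0, -0.7],
    [0, 0, 0, -4, 23.3, 0, -0.7],
  ],
)

```text
time_s: 16.6
position: [0.5003, 0.0806, 0.137]
tool_rot: [[-0.954, -0.3, 0.002], [-0.3, 0.954, -0.0], [-0.002, -0.001, -1.0]]
ft_force: [1.3, 0.4, -0.4]
grip_width: 0.0215
gripper_force: 30.0
```

move_arm(
  plan=[
    [0, 0, 0, -0.8, 4.7, 0, -0.7],
    [0, 0, 0, -1.6, 9.4, 0, -0.7],
    [0, 0, 0, -2.4, 13, 0, -0.7],
    [0, 0, 0, -2.4, 15.2, 3, -0.7],
    [0, 0, 0, -2.4, 15.2, 5, -0.7],
  ],
)

```text
time_s: 17.1
position: [0.4768, 0.2335, 0.0859]
tool_rot: [[-0.953, -0.304, 0.001], [-0.304, 0.953, 0.001], [-0.001, 0.0, -1.0]]
ft_force: [0.9, 0.2, -0.1]
grip_width: 0.0213
gripper_force: 30.0
```

```bash
python3 - <<'E'
from h import *
p=env.get_image("wrist"); save(p,"w8")
go(.4795,.2315,.031,107.5)
for X in ([.4795,.2315,.014],[.43,.2165,.014]): print(proj(p,X))
E
```

```text
t 17.15 pos [0.476 0.232 0.083] yaw 107.6 tilt [-0.004 -0.001 -1.   ] -> az 0.1 shift [-0.359 -0.155  5.195] rows 1.0
[274.743 225.591]
[275.751 145.283]
```

View pics/w8.png

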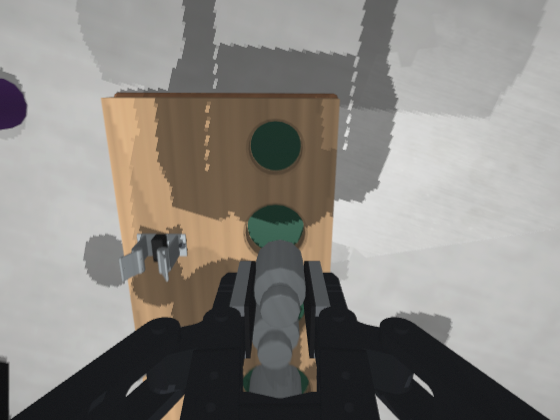

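The 100 and 50 wells match their projections, the 50 well being at (276,146). I'm lowering the 100.

move_arm(
  plan=[
    [0, 0, 0, -0.35, -0.15, 2, -0.7],
    [0, 0, 0, -0.35, -0.15, 4, -0.7],
    [0, 0, 0, -0.35, -0.15, 5, -0.7],
    [0, 0, 0, -0.35, -0.15, 5.2, -0.7],
    [0, 0, 0, -0.35, -0.15, 5.2, -0.7],
  ],
)

```text
time_s: 17.65
position: [0.4822, 0.2305, 0.0347]
tool_rot: [[-0.954, -0.3, 0.001], [-0.3, 0.954, 0.0], [-0.001, -0.0, -1.0]]
ft_force: [-0.3, -0.3, 0.1]
grip_width: 0.0213
gripper_force: 30.0
```

move_arm(
  plan=[
    [0, 0, 0, 0, 0, 0.1, -0.7],
    [0, 0, 0, 0, 0, 0.1, -0.7],
  ],
)

```text
time_s: 17.85
position: [0.4821, 0.2306, 0.0336]
tool_rot: [[-0.954, -0.301, 0.001], [-0.301, 0.954, 0.0], [-0.001, -0.0, -1.0]]
ft_force: [0.3, -0.1, -0.6]
grip_width: 0.0216
gripper_force: 30.0
```

move_arm(
  plan=[
    [0, 0, 0, 0.2, 0, 0.2, -0.7],
    [0, 0, 0, 0.2, 0, 0.3, -0.7],
    [0, 0, 0, 0.2, 0, 0.4, -0.7],
  ],
)

```text
time_s: 18.15
position: [0.4799, 0.23, 0.0303]
tool_rot: [[-0.954, -0.301, 0.001], [-0.301, 0.954, 0.0], [-0.001, -0.0, -1.0]]
ft_force: [-7.3, -2.4, 23.5]
grip_width: 0.0213
gripper_force: 32.2
```

move_arm(
  plan=[
    [0, 0, 0, 0, 0, 0, -0.1],
    [0, 0, 0, 0, 0, 0, 0.1],
    [0, 0, 0, 0, 0, 0, 0.1],
  ],
)

```text
time_s: 18.45
position: [0.4799, 0.2299, 0.0289]
tool_rot: [[-0.954, -0.301, -0.0], [-0.301, 0.954, -0.0], [0.0, -0.0, -1.0]]
ft_force: [-1.6, -0.9, -0.2]
grip_width: 0.0471
gripper_force: 0.0
```

move_arm(
  plan=[
    [0, 0, 0, 0, 0, -2, 0.1],
    [0, 0, 0, 0, 0, -6, 0.1],
    [0, 0, 0, 0, 0, -10.5, 0.1],
    [0, 0, 0, 0.8, -4, -10.5, 0.1],
    [0, 0, 0, 2, -8.5, -10.5, 0.1],
  ],
)

```text
time_s: 18.95
position: [0.4869, 0.1428, 0.1351]
tool_rot: [[-0.953, -0.304, 0.003], [-0.304, 0.953, 0.0], [-0.003, -0.001, -1.0]]
ft_force: [1.3, -0.5, -0.6]
grip_width: 0.0472
gripper_force: 0.0
```

move_arm(
  plan=[
    [0, 0, 0, 1.4, -4.7, 0, 0.1],
    [0, 0, 0, 2.8, -9.4, 0, 0.1],
    [0, 0, 0, 4.2, -14, 0, 0.1],
    [0, 0, 0, 5.6, -18.5, 0, 0.1],
    [0, 0, 0, 7, -23, 0, 0.1],
  ],
)

```text
time_s: 19.45
position: [0.4884, -0.0995, 0.1339]
tool_rot: [[-0.954, -0.301, 0.0], [-0.301, 0.954, 0.0], [-0.0, 0.0, -1.0]]
ft_force: [1.4, 0.4, -0.3]
grip_width: 0.0469
gripper_force: 0.0
```

move_arm(
  plan=[
    [0, 0, 0, 1.4, -4.5, 0, 0.1],
    [0, 0, 0, 2.8, -9, 0, 0.1],
    [0, 0, 0, 4.1, -12.5, 0, 0.1],
    [0, 0, 0, 4.1, -13.9, 1, 0.1],
    [0, 0, 0, 4.1, -13.9, 2, 0.1],
  ],
)

```text
time_s: 19.95
position: [0.4916, -0.2437, 0.113]
tool_rot: [[-0.954, -0.299, 0.0], [-0.299, 0.954, -0.0], [-0.0, -0.0, -1.0]]
ft_force: [0.2, 0.7, 0.0]
grip_width: 0.0469
gripper_force: 0.0
```

```bash
python3 - <<'E'
from h import *
go(.492,-.241,.016,107.5)
p=env.get_image("wrist"); save(p,"w9")
for X in ([.492,-.241,.04],[.492,-.241,.002]): print(proj(p,X))
for n in ("weight_50g",):
  for r in env.outline_of(n,p)[:3]: print(n,r["conf"],r["bbox"])
c=p["color"];hsv=cv2.cvtColor(c,cv2.COLOR_RGB2HSV)
b=cv2.inRange(hsv,(105,150,60),(125,255,255)); n,l,st,ce=cv2.connectedComponentsWithStats(b); i=1+np.argmax(st[1:,4])
ys,xs=np.nonzero(l==i); W=np.array([back(p,q,.009)[:2]*1000 for q in zip(xs,ys)],np.float32)
print("handle",cv2.minAreaRect(W),W.mean(0))
E
```

```text
t 19.95 pos [ 0.492 -0.244  0.113] yaw 107.4 tilt [ 0. -0. -1.] -> az -0.1 shift [-0.113  0.247  9.697] rows 1.9
[282.832 223.904]
[282.344 205.471]
weight_50g 0.66 [285.6, 216.9, 26.2, 38.5]
handle ((436.611328125, -220.21234130859375), (12.107756614685059, 104.8614273071289), 23.041790008544922) [ 436.429 -219.817]
```

View pics/w9.png

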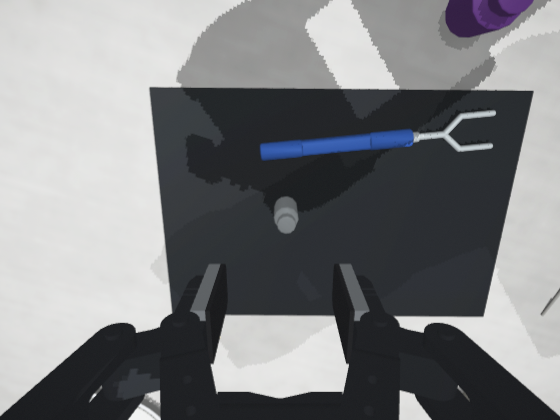

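The 50 is at (286,215).

move_arm(
  plan=[
    [0, 0, 0, -0.1, 0.4, 4, 0.1],
    [0, 0, 0, -0.1, 0.4, 8, 0.1],
    [0, 0, 0, -0.1, 0.4, 9.7, 0.1],
    [0, 0, 0, -0.1, 0.4, 9.7, 0.1],
    [0, 0, 0, -0.1, 0.4, 9.7, -0.8],
  ],
)

```text
time_s: 20.55
position: [0.4917, -0.2373, 0.0176]
tool_rot: [[-0.953, -0.302, 0.0], [-0.302, 0.953, -0.0], [-0.0, -0.0, -1.0]]
ft_force: [0.0, -0.2, 0.9]
grip_width: 0.034
gripper_force: 0.0
```

move_arm(
  plan=[
    [0, 0, 0, 0, 0, 0, -0.8],
    [0, 0, 0, 0, 0, 0, -0.8],
    [0, 0, 0, 0, 0, 0, -0.8],
    [0, 0, 0, 0, 0, 0, -0.8],
  ],
  squeeze=25,
)

```text
time_s: 20.95
position: [0.4918, -0.2385, 0.0182]
tool_rot: [[-0.954, -0.301, 0.002], [-0.301, 0.954, -0.001], [-0.002, -0.002, -1.0]]
ft_force: [1.4, 1.1, 7.3]
grip_width: 0.0155
gripper_force: 24.6
```

move_arm(
  plan=[
    [0, 0, 0, 0, 0, -4, -0.8],
    [0, 0, 0, 0, 0, -9, -0.8],
    [0, 0, 0, 0, 2, -12, -0.8],
    [0, 0, 0, -0.8, 6.5, -12, -0.8],
    [0, 0, 0, -1.6, 11, -12, -0.8],
  ],
)

```text
time_s: 21.45
position: [0.4732, -0.1279, 0.1382]
tool_rot: [[-0.954, -0.299, 0.003], [-0.299, 0.954, -0.001], [-0.002, -0.002, -1.0]]
ft_force: [1.2, 1.1, -1.4]
grip_width: 0.0154
gripper_force: 24.7
```

move_arm(
  plan=[
    [0, 0, 0, -0.8, 4.7, 0, -0.8],
    [0, 0, 0, -1.6, 9.4, 0, -0.8],
    [0, 0, 0, -2.4, 14, 0, -0.8],
    [0, 0, 0, -3.2, 18.7, 0, -0.8],
    [0, 0, 0, -4, 23.3, 0, -0.8],
  ],
)

```text
time_s: 21.95
position: [0.4409, 0.1074, 0.1375]
tool_rot: [[-0.954, -0.3, 0.001], [-0.3, 0.954, -0.0], [-0.001, -0.0, -1.0]]
ft_force: [0.7, -0.6, -1.2]
grip_width: 0.0153
gripper_force: 24.7
```

move_arm(
  plan=[
    [0, 0, 0, -0.8, 4.7, 0, -0.8],
    [0, 0, 0, -1.6, 9, 0, -0.8],
    [0, 0, 0, -2.2, 11, 3, -0.8],
    [0, 0, 0, -2.2, 11, 5, -0.8],
    [0, 0, 0, -2.2, 11, 5, -0.8],
  ],
)

```text
time_s: 22.45
position: [0.4279, 0.2174, 0.0853]
tool_rot: [[-0.953, -0.302, -0.004], [-0.302, 0.953, -0.001], [0.004, 0.0, -1.0]]
ft_force: [0.3, -0.5, 0.6]
grip_width: 0.0152
gripper_force: 24.7
```

```bash
python3 - <<'E'
from h import *
p=env.get_image("wrist"); save(p,"w10")
go(.430,.2165,.032,107.5)
E
```

```text
t 22.5 pos [0.429 0.217 0.087] yaw 107.5 tilt [-0.002 -0.    -1.   ] -> az 0.0 shift [-0.094 -0.094  5.472] rows 1.1
```

View pics/w10.png

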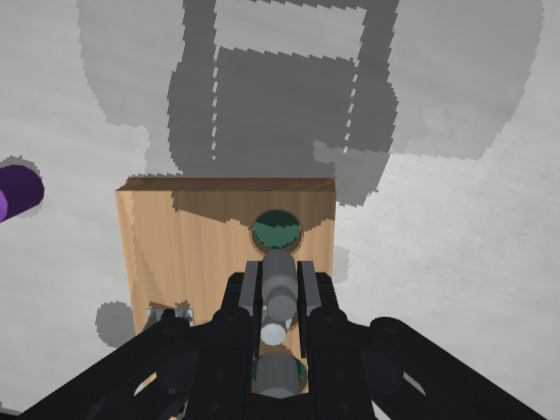

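The 50 is over its well at (277,230), and the 200 and 100 stand behind it.

move_arm(
  plan=[
    [0, 0, 0, 0, -0.1, 2, -0.8],
    [0, 0, 0, 0, -0.1, 4, -0.8],
    [0, 0, 0, 0, -0.1, 5, -0.8],
    [0, 0, 0, 0, -0.1, 5.4, -0.8],
    [0, 0, 0, 0, -0.1, 5.4, -0.8],
  ],
)

```text
time_s: 23.0
position: [0.4301, 0.2161, 0.0334]
tool_rot: [[-0.954, -0.3, 0.001], [-0.3, 0.954, 0.0], [-0.001, -0.0, -1.0]]
ft_force: [-0.7, -0.1, -0.9]
grip_width: 0.0154
gripper_force: 24.7
```

```bash
python3 -c "
from h import *
go(.430,.2165,.0305,107.5)"
```

```text
t 23.0 pos [0.43  0.216 0.033] yaw 107.5 tilt [ 0.001  0.    -1.   ] -> az -0.0 shift [-0.003  0.046  0.293] rows 0.1
```

move_arm(
  plan=[
    [0, 0, 0, 0, 0.05, 0.15, -0.8],
    [0, 0, 0, 0, 0.05, 0.25, -0.8],
    [0, 0, 0, 0, 0.05, 0.3, -0.8],
  ],
)

```text
time_s: 23.3
position: [0.4298, 0.2168, 0.0303]
tool_rot: [[-0.954, -0.301, 0.001], [-0.301, 0.954, 0.0], [-0.001, -0.0, -1.0]]
ft_force: [0.1, -0.4, 5.0]
grip_width: 0.015
gripper_force: 25.2
```

move_arm(
  plan=[
    [0, 0, 0, 0, 0, 0, -0.3],
    [0, 0, 0, 0, 0, 0, -0.1],
    [0, 0, 0, 0, 0, 0, -0.1],
  ],
)

```text
time_s: 23.6
position: [0.4296, 0.2167, 0.03]
tool_rot: [[-0.954, -0.301, 0.0], [-0.301, 0.954, 0.0], [-0.0, -0.0, -1.0]]
ft_force: [0.1, -0.2, -0.5]
grip_width: 0.0385
gripper_force: 0.0
```

move_arm(
  plan=[
    [0, 0, 0, 0, 0, -2, -0.1],
    [0, 0, 0, 0, 0, -6, -0.1],
    [0, 0, 0, 0, 0, -11, -0.1],
    [0, 0, 0, -3, -2, -15, -0.1],
    [0, 0, 0, -6, -4, -18, -0.1],
  ],
)

```text
time_s: 24.1
position: [0.4984, 0.1969, 0.2124]
tool_rot: [[-0.953, -0.302, 0.002], [-0.302, 0.953, 0.0], [-0.002, -0.0, -1.0]]
ft_force: [0.7, 0.6, -0.0]
grip_width: 0.0384
gripper_force: 0.0
```

move_arm(
  plan=[
    [0, 0, 0, -1, 0, -4, -0.1],
    [0, 0, 0, -1, 0, -6, -0.1],
    [0, 0, 0, -1, 0, -6, -0.1],
    [0, 0, 0, -1, 0, -6, -0.1],
  ],
)

```text
time_s: 24.5
position: [0.5074, 0.1997, 0.2688]
tool_rot: [[-0.954, -0.301, -0.001], [-0.301, 0.954, -0.0], [0.001, 0.0, -1.0]]
ft_force: [0.3, 0.4, 0.1]
grip_width: 0.0384
gripper_force: 0.0
```

```bash
python3 - <<'E'
from h import *
p=env.get_image("wrist"); save(p,"w11")
for r in env.tip_of("fork_clip",p)[:2]: print(r,back(p,r["pixel"],.042))
for X in ([.5305,.184,.055],[.5393,.1776,.042],[.599,.2695,.014],[.43,.2165,.014]): print(X,proj(p,X))
go(.4368,-.2204,.14,22.9)
E
```

```text
[0.5305, 0.184, 0.055] [257.858 189.254]
[0.5393, 0.1776, 0.042] [250.51  191.777]
[0.599, 0.2695, 0.014] [310.835 251.902]
[0.43, 0.2165, 0.014] [315.906 101.208]
t 24.6 pos [0.507 0.2   0.268] yaw 107.5 tilt [-0.003 -0.    -1.   ] -> az 84.6 shift [ 19.311 -37.955  12.843] rows 9.8
```

View pics/w11.png

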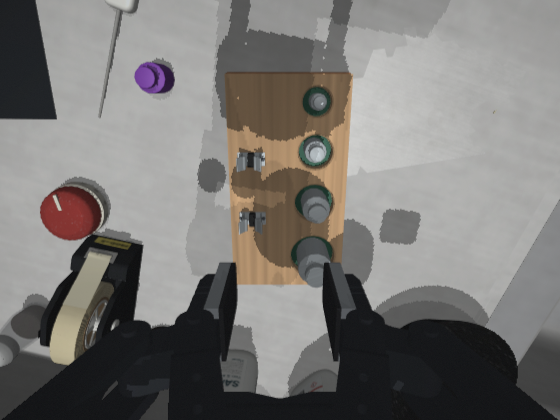

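All four weights stand in their wells. The clips are at about (251,159) and (252,219).

```bash
python3 - <<'E'
from h import *
p=env.get_image("wrist"); c=p["color"]; hsv=cv2.cvtColor(c,cv2.COLOR_RGB2HSV)
for r0,r1 in ((140,180),(200,240)):
    roi=np.zeros(c.shape[:2],bool); roi[r0:r1,232:275]=1
    m=((hsv[...,1]<70)&roi).astype(np.uint8)
    k,l,st,ce=cv2.connectedComponentsWithStats(m)
    for i in range(1,k):
        if st[i,4]>15: print("metal",st[i],ce[i],back(p,ce[i],.05))
    d=(hsv[...,2]<35)&roi; ys,xs=np.nonzero(d); print("dark",len(xs),xs.mean(),ys.mean(),back(p,(xs.mean(),ys.mean()),.045))
# predicted from row line + block centre
u=np.radians(107.5); ex=np.array([np.cos(u),np.sin(u)]); ey=np.array([-ex[1],ex[0]])
W=np.array([[.598,.269],[.535,.2495],[.4795,.2315],[.43,.2165]]); bc=np.array([.5273,.2158])
print("row x off",(W-bc)@ex,"y",(W-bc)@ey, ex,ey)
for s in (0,-34,34):
    q=bc+ex*(((W-bc)@ex).mean()-.07); print(q)
    break
E
```

```text
metal [236 153  29  20 501] [249.766 161.679] [0.506 0.168 0.05 ]
dark 18 249.66666666666666 159.72222222222223 [0.505 0.167 0.045]
metal [238 212  28  24 510] [251.188 221.602] [0.568 0.187 0.05 ]
dark 26 252.3846153846154 217.65384615384616 [0.565 0.188 0.045]
row x off [0.029 0.03  0.029 0.03 ] y [-0.083 -0.017  0.041  0.093] [-0.301  0.954] [-0.954 -0.301]
[0.539 0.177]
```

move_arm(
  plan=[
    [0, 0, 8.5, 2.2, -4.3, 1.5, -0.3],
    [0, 0, 17, 4.4, -8.6, 3, -0.3],
    [0, 0, 25.5, 6.5, -12.8, 4.5, -0.3],
    [0, 0, 34, 8.6, -17, 6, -0.3],
    [0, 0, 42.5, 10.8, -21.2, 7.5, -0.3],
  ],
)

```text
time_s: 25.15
position: [0.4675, -0.0364, 0.1932]
tool_rot: [[-0.904, 0.428, -0.001], [0.428, 0.904, 0.0], [0.001, -0.0, -1.0]]
ft_force: [0.7, -0.4, -0.3]
grip_width: 0.0299
gripper_force: 0.0
```

```bash
python3 -c "
from h import *
go(.4368,-.2204,.14,22.9)"
```

```text
t 25.15 pos [ 0.467 -0.036  0.193] yaw 64.7 tilt [-0.001  0.    -1.   ] -> az 41.8 shift [ -5.105 -17.946   5.322] rows 4.9
```

move_arm(
  plan=[
    [0, 0, 8.5, -1.1, -3.8, 1, -0.3],
    [0, 0, 17, -2.2, -7.6, 2, -0.3],
    [0, 0, 25.5, -3.3, -11.4, 3, -0.3],
    [0, 0, 33.9, -4.4, -15.2, 4, -0.3],
    [0, 0, 41.8, -5.1, -17.9, 5.3, -0.3],
  ],
)

```text
time_s: 25.65
position: [0.4384, -0.2207, 0.1406]
tool_rot: [[-0.387, 0.922, -0.0], [0.922, 0.387, 0.0], [0.0, -0.0, -1.0]]
ft_force: [0.7, 1.5, -0.3]
grip_width: 0.0302
gripper_force: 0.0
```

move_arm(
  plan=[
    [0, 0, 0, 0, 0, 3, -0.3],
    [0, 0, 0, 0, 0, 5, -0.3],
    [0, 0, 0, 0, 0, 5, -0.3],
  ],
)

```text
time_s: 25.95
position: [0.4376, -0.2177, 0.0888]
tool_rot: [[-0.393, 0.919, -0.005], [0.919, 0.394, 0.004], [0.006, -0.003, -1.0]]
ft_force: [0.1, 0.4, -0.1]
grip_width: 0.03
gripper_force: 0.0
```

```bash
python3 - <<'E'
from h import *
p=env.get_image("wrist"); save(p,"w12")
c=p["color"];hsv=cv2.cvtColor(c,cv2.COLOR_RGB2HSV)
b=cv2.inRange(hsv,(105,150,40),(125,255,255)); n,l,st,ce=cv2.connectedComponentsWithStats(b); i=1+np.argmax(st[1:,4])
ys,xs=np.nonzero(l==i); W=np.array([back(p,q,.009)[:2]*1000 for q in zip(xs,ys)],np.float32)
print(st[i],"handle",cv2.minAreaRect(W),W.mean(0))
go(.4368,-.2204,.004,22.9)
E
```

```text
[ 270  144   19  151 2474] handle ((437.9527282714844, -222.32322692871094), (11.611320495605469, 106.69618225097656), 23.29983139038086) [ 436.243 -218.458]
t 26.0 pos [ 0.438 -0.218  0.09 ] yaw 23.2 tilt [-0.003  0.002 -1.   ] -> az 0.3 shift [-0.17  -0.226  8.645] rows 1.7
```

move_arm(
  plan=[
    [0, 0, 0.2, -0.2, -0.15, 3.5, -0.3],
    [0, 0, 0.2, -0.2, -0.15, 6.5, -0.3],
    [0, 0, 0.2, -0.2, -0.15, 8, -0.3],
    [0, 0, 0.2, -0.2, -0.15, 8.5, -0.3],
    [0, 0, 0.2, -0.2, -0.15, 8.5, -0.3],
  ],
)

```text
time_s: 26.5
position: [0.4389, -0.2212, 0.007]
tool_rot: [[-0.391, 0.92, 0.0], [0.92, 0.391, -0.0], [-0.0, 0.0, -1.0]]
ft_force: [-0.4, 0.2, 0.8]
grip_width: 0.0302
gripper_force: 0.0
```

```bash
python3 -c "
from h import *
go(.4368,-.2204,.004,23.1)"
```

```text
t 26.5 pos [ 0.439 -0.221  0.007] yaw 23.0 tilt [ 0. -0. -1.] -> az -0.1 shift [ 0.153 -0.162  0.297] rows 0.1
```

move_arm(
  plan=[
    [0, 0, 0, 0.1, -0.15, 0.15, -0.3],
    [0, 0, 0, 0.1, -0.15, 0.15, -0.6],
    [0, 0, 0, 0.1, -0.15, 0.15, -0.95],
    [0, 0, 0, 0.1, -0.15, 0.15, -0.95],
    [0, 0, 0, 0.1, -0.15, 0.15, -0.95],
  ],
  squeeze=80,
)

```text
time_s: 27.0
position: [0.437, -0.221, 0.006]
tool_rot: [[-0.391, 0.92, 0.001], [0.92, 0.391, -0.001], [-0.001, 0.001, -1.0]]
ft_force: [-1.4, 0.5, 7.1]
grip_width: 0.0067
gripper_force: 78.6
```

move_arm(
  plan=[
    [0, 0, 0, 0, 0, 0, -0.95],
    [0, 0, 0, 0, 0, 0, -0.95],
  ],
)

```text
time_s: 27.2
position: [0.437, -0.221, 0.006]
tool_rot: [[-0.391, 0.921, 0.001], [0.921, 0.391, -0.001], [-0.001, 0.001, -1.0]]
ft_force: [-0.3, 1.1, 8.3]
grip_width: 0.0069
gripper_force: 78.6
```

move_arm(
  plan=[
    [0, 0, 0, 0, 0, -3, -0.95],
    [0, 0, 0, 0, 0, -7.5, -0.95],
    [0, 0, 0, 0, 0, -12, -0.95],
    [0, 0, 0, 1.2, 0.9, -15, -0.95],
    [0, 0, 0, 3.3, 2.5, -15, -0.95],
  ],
)

```text
time_s: 27.7
position: [0.4483, -0.1821, 0.1594]
tool_rot: [[-0.389, 0.921, 0.007], [0.921, 0.389, -0.006], [-0.008, 0.005, -1.0]]
ft_force: [0.3, 0.0, -1.4]
grip_width: 0.0067
gripper_force: 78.8
```

move_arm(
  plan=[
    [0, 0, -8, 3, 2.3, 0, -0.95],
    [0, 0, -16, 6, 4.6, 0, -0.95],
    [0, 0, -24, 9, 6.9, 0, -0.95],
    [0, 0, -32, 12, 9.1, 0, -0.95],
    [0, 0, -40, 15, 11.4, 0, -0.95],
  ],
)

```text
time_s: 28.2
position: [0.4932, 0.0035, 0.1555]
tool_rot: [[-0.894, 0.449, 0.001], [0.449, 0.894, -0.0], [-0.001, 0.0, -1.0]]
ft_force: [0.9, 0.2, -1.6]
grip_width: 0.0066
gripper_force: 78.8
```

```bash
python3 - <<'E'
from h import *
go(.537,.1775,.156,107.5); s=env.observe(); print(s["grip_width"],s["gripper_force"])
E
```

```text
t 28.2 pos [0.493 0.004 0.155] yaw 63.3 tilt [ 0.001 -0.    -1.   ] -> az -44.2 shift [ 3.899 17.511 -0.054] rows 5.1
0.006570490130588715 78.77362847328186
```

move_arm(
  plan=[
    [0, 0, -8.4, 0.8, 3.5, 0, -0.95],
    [0, 0, -16.8, 1.6, 7, 0, -0.95],
    [0, 0, -25.2, 2.4, 10.5, 0, -0.95],
    [0, 0, -33.6, 3.2, 14, 0, -0.95],
    [0, 0, -42, 3.9, 17.5, 0, -0.95],
  ],
)

```text
time_s: 28.7
position: [0.5379, 0.1772, 0.1554]
tool_rot: [[-0.964, -0.265, 0.0], [-0.265, 0.964, 0.0], [-0.0, -0.0, -1.0]]
ft_force: [-0.1, -0.2, -0.2]
grip_width: 0.0066
gripper_force: 78.8
```

move_arm(
  plan=[
    [0, 0, -2.2, 0, 0, 2, -0.95],
    [0, 0, -2.2, 0, 0, 4, -0.95],
    [0, 0, -2.2, 0, 0, 4, -0.95],
    [0, 0, -2.2, 0, 0, 4, -0.95],
  ],
)

```text
time_s: 29.1
position: [0.538, 0.1755, 0.1156]
tool_rot: [[-0.955, -0.295, 0.0], [-0.295, 0.955, 0.0], [-0.0, -0.0, -1.0]]
ft_force: [0.3, -1.0, -0.5]
grip_width: 0.0069
gripper_force: 78.8
```

```bash
python3 - <<'E'
from h import *
p=env.get_image("wrist"); save(p,"w13")
go(.537,.1775,.07,107.5)
c=p["color"];hsv=cv2.cvtColor(c,cv2.COLOR_RGB2HSV)
z=env.observe()["position"][2]+.004
b=cv2.inRange(hsv,(105,150,30),(125,255,255)); n,l,st,ce=cv2.connectedComponentsWithStats(b)
for i in range(1,n):
    if st[i,4]>80:
        ys,xs=np.nonzero(l==i); W=np.array([back(p,q,z)[:2]*1000 for q in zip(xs,ys)],np.float32); print(st[i],ce[i],cv2.minAreaRect(W))
for X in ([.505,.1676,.05],[.567,.187,.05],[.537,.1775,.042]): print(proj(p,X))
E
```

```text
t 29.15 pos [0.538 0.175 0.116] yaw 107.2 tilt [ 0.001  0.    -1.   ] -> az -0.3 shift [0.073 0.233 4.61 ] rows 0.9
[ 265  166   29  216 4543] [279.318 263.463] ((537.951171875, 175.70651245117188), (106.92874145507812, 11.315934181213379), 17.38176918029785)
[282.753 173.643]
[282.68  270.576]
[282.431 221.311]
```

View pics/w13.png

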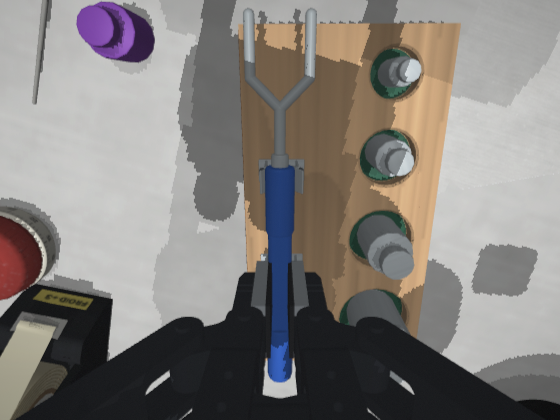

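The front clip at cols 260–304 (centre 282) straddles the handle at column 280, and the alignment matches the calibration. I'm descending onto the clips.

move_arm(
  plan=[
    [0, 0, -0.3, 0.08, 0.23, 2.5, -0.95],
    [0, 0, -0.3, 0.08, 0.23, 4.2, -0.95],
    [0, 0, -0.3, 0.08, 0.23, 4.6, -0.95],
    [0, 0, -0.3, 0.08, 0.23, 4.6, -0.95],
  ],
  squeeze=110,
)

```text
time_s: 29.55
position: [0.5368, 0.1775, 0.0696]
tool_rot: [[-0.954, -0.3, 0.001], [-0.3, 0.954, 0.0], [-0.001, -0.0, -1.0]]
ft_force: [0.4, -0.6, -0.1]
grip_width: 0.0056
gripper_force: 108.3
```

```bash
python3 -c "
from h import *
go(.537,.1775,.04,107.5)"
```

```text
t 29.55 pos [0.537 0.177 0.07 ] yaw 107.5 tilt [ 0.001  0.    -1.   ] -> az -0.0 shift [-0.016 -0.     2.965] rows 0.6
```

move_arm(
  plan=[
    [0, 0, 0, 0, 0, 0.6, -0.95],
    [0, 0, 0, 0, 0, 1.1, -0.95],
    [0, 0, 0, 0, 0, 1.5, -0.95],
    [0, 0, 0, 0, 0, 1.8, -0.95],
    [0, 0, 0, 0, 0, 2, -0.95],
  ],
)

```text
time_s: 30.05
position: [0.5366, 0.1773, 0.0488]
tool_rot: [[-0.954, -0.301, 0.0], [-0.301, 0.954, -0.0], [-0.0, -0.001, -1.0]]
ft_force: [1.6, -1.7, 0.7]
grip_width: 0.0055
gripper_force: 109.4
```

move_arm(
  plan=[
    [0, 0, 0, 0, 0, 0.3, -0.95],
    [0, 0, 0, 0, 0, 0.5, -0.95],
    [0, 0, 0, 0, 0, 0.7, -0.95],
    [0, 0, 0, 0, 0, 0.8, -0.95],
  ],
)

```text
time_s: 30.45
position: [0.5364, 0.1774, 0.0406]
tool_rot: [[-0.954, -0.301, -0.0], [-0.301, 0.954, -0.0], [0.001, -0.0, -1.0]]
ft_force: [0.5, -4.3, -1.7]
grip_width: 0.0056
gripper_force: 109.2
```

move_arm(
  plan=[
    [0, 0, 0, 0, 0, 0.1, -0.95],
    [0, 0, 0, 0, 0, 0.15, -0.95],
    [0, 0, 0, 0, 0, 0.15, -0.95],
  ],
)

```text
time_s: 30.75
position: [0.5364, 0.1775, 0.0401]
tool_rot: [[-0.954, -0.301, 0.0], [-0.301, 0.954, -0.0], [-0.0, -0.0, -1.0]]
ft_force: [-1.6, -3.3, 5.4]
grip_width: 0.0058
gripper_force: 110.3
```

move_arm(
  plan=[
    [0, 0, 0, 0, 0, 0.08, -0.95],
    [0, 0, 0, 0, 0, 0.12, -0.95],
    [0, 0, 0, 0, 0, 0.12, -0.95],
  ],
)

```text
time_s: 31.05
position: [0.5365, 0.1775, 0.04]
tool_rot: [[-0.954, -0.301, 0.001], [-0.301, 0.954, -0.0], [-0.001, -0.001, -1.0]]
ft_force: [-4.9, -4.4, 15.9]
grip_width: 0.0053
gripper_force: 111.6
```

move_arm(
  plan=[
    [0, 0, 0, 0, 0, 0, -0.6],
    [0, 0, 0, 0, 0, 0, -0.4],
    [0, 0, 0, 0, 0, 0, -0.4],
  ],
)

```text
time_s: 31.35
position: [0.5363, 0.1779, 0.0381]
tool_rot: [[-0.954, -0.301, -0.0], [-0.301, 0.954, 0.0], [0.0, 0.0, -1.0]]
ft_force: [0.2, 0.4, -0.0]
grip_width: 0.0257
gripper_force: 0.0
```

move_arm(
  plan=[
    [0, 0, 0, 0, 0, -1, -0.4],
    [0, 0, 0, 0, 0, -3, -0.4],
    [0, 0, 0, 0, 0, -7, -0.4],
    [0, 0, 0, 0, 0, -12, -0.4],
    [0, 0, 0, 2, 0, -17, -0.4],
  ],
)

```text
time_s: 31.85
position: [0.5194, 0.1722, 0.2072]
tool_rot: [[-0.954, -0.301, 0.002], [-0.301, 0.954, 0.0], [-0.002, -0.0, -1.0]]
ft_force: [0.6, 0.2, -0.1]
grip_width: 0.0254
gripper_force: 0.0
```

move_arm(
  plan=[
    [0, 0, 0, 1, 0, -4, -0.4],
    [0, 0, 0, 1, 0, -5, -0.4],
    [0, 0, 0, 1, 0, -5, -0.4],
    [0, 0, 0, 1, 0, -5, -0.4],
  ],
)

```text
time_s: 32.25
position: [0.5089, 0.169, 0.2534]
tool_rot: [[-0.954, -0.301, -0.002], [-0.301, 0.954, -0.0], [0.002, 0.001, -1.0]]
ft_force: [0.1, 0.4, -0.6]
grip_width: 0.0255
gripper_force: 0.0
```

```bash
python3 - <<'E'
from h import *
p=env.get_image("wrist"); 
c=p["color"];hsv=cv2.cvtColor(c,cv2.COLOR_RGB2HSV)
b=cv2.inRange(hsv,(105,150,30),(125,255,255)); n,l,st,ce=cv2.connectedComponentsWithStats(b)
x,y=[int(round(v)) for v in proj(p,[.537,.1775,.042])]
ends=[np.round(proj(p,[.537+s*.052*.954,.1775+s*.052*.301,.045])) for s in (1,-1)]; print(x,y,ends)
for i in range(1,n):
    if st[i,4]>30:
        print(st[i]); ys,xs=np.nonzero(l==i); W=np.array([back(p,q,.045)[:2]*1000 for q in zip(xs,ys)],np.float32); print(cv2.minAreaRect(W))
crop=c[max(0,y-130):y+130,max(0,x-80):x+150]
cv2.imwrite("pics/w14.png",cv2.cvtColor(cv2.resize(crop,None,fx=2.2,fy=2.2,interpolation=cv2.INTER_CUBIC),cv2.COLOR_RGB2BGR))
E
```

```text
279 201 [array([279., 248.]), array([279., 152.])]
[274 151  11  96 883]
((535.1884765625, 177.48095703125), (102.41880798339844, 10.583236694335938), 17.28968048095703)
```

```bash
python3 - <<'E'
from h import *
p=env.get_image("wrist"); c=p["color"]; hsv=cv2.cvtColor(c,cv2.COLOR_RGB2HSV)
m=((hsv[...,1]<80)).astype(np.uint8); m[:, :258]=0; m[:,302:]=0; m[:153]=0; m[248:]=0
k,l,st,ce=cv2.connectedComponentsWithStats(m)
for i in range(1,k):
    if st[i,4]>15: print(st[i],ce[i],back(p,ce[i],.05))
for s in (1,-1): print(proj(p,[.537+s*.034*.954,.1775+s*.034*.301,.05]))
for n in ("weight_500g","weight_200g","weight_100g","weight_50g"):
    for r in env.outline_of(n,p)[:2]: print(n,round(r["conf"],2),r["bbox"])
for w,h in (((.598,.269),.078),((.535,.2495),.065),((.4795,.2315),.057),((.43,.2165),.052)): print(proj(p,[*w,.014]),proj(p,[*w,h]))
E
```

```text
[264 153  11  69 261] [269.609 176.379] [0.512 0.16  0.05 ]
[284 160   9  62 223] [287.489 177.821] [0.508 0.178 0.05 ]
[265 223  10  25 211] [269.351 234.28 ] [0.572 0.178 0.05 ]
[283 223   9  25 194] [287.474 234.923] [0.567 0.197 0.05 ]
[278.579 234.988]
[278.59  171.324]
weight_500g 0.67 [342.1, 277.9, 38.4, 50.7]
weight_200g 0.8 [179.9, 87.2, 34.2, 32.1]
weight_200g 0.71 [344.2, 219.2, 34.0, 36.0]
weight_100g 0.85 [344.8, 159.6, 28.8, 28.5]
weight_50g 0.7 [349.9, 111.7, 23.5, 21.0]
[336.552 263.405] [346.152 292.582]
[339.859 210.956] [348.14  227.638]
[342.355 159.846] [349.85  168.317]
[345.745 110.29 ] [352.963 112.686]
```

```bash
python3 -c "
from rig import env
print(env.close_job())"
```

```text
the job is handed in; nothing more can be done
None
```

The job is handed in: all four weights stand upright in their matching wells and the fork is pressed home in the clips, its handle within about 1–2 mm of midway; the hand-in returned no verdict.

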